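# Gauge the depth of a milk pitcher

## Task

Slide the grey milk pitcher, standing upright, all the way into the black V-shaped cradle of the depth gauge so that it sits under the raised rod. Then press the rod gently down into the pitcher until it bottoms out on the pitcher's floor, and slide the red marker down until its top is flush with the top of the rod's black head, leaving everything standing so and the other things on the counter where they are.

Things in the scene. Friction and masses are not known exactly. Their poses are not given: they have to be found in the camera images.
- pitcher: Dark grey open milk pitcher, loose, about 0.3 kg: round body 92 mm across, 117 mm high, spout at its +y side, strap handle at its -y side, 139 mm over both. Origin at the underside, z up; the round body's axis lies 13.5 mm from it towards +y. Inner floor 5 mm above the counter. At the start its +y axis points roughly to the robot's left, towards the cradle.
- pitcher_mid (a point): Centre of the pitcher's inner floor, on the axis of the round body, 5 mm above its underside.
- pitcher_handle (a point): Point in the upright part of the strap handle, 75 mm above the underside, 75.5 mm from the round body's axis. The strap is 8 mm thick along the pitcher's x (fingers closing along that x pinch it from above) and runs from 24 to 98 mm high; the pitcher's rim is at 117 mm.
- gauge: Depth gauge fixed to the counter; origin on the counter below the rod, z up. The pitcher is slid in along its +x (roughly to the robot's left). Two black walls 34 mm high form a 90 degree V open to -x, faces 46.5 mm from the rod's axis; no floor. Column 348 mm high, 40 mm wide, its face 99 mm behind the rod (+x); a guide bush 26 mm wide holds the rod at 139 to 161 mm height.
- gauge_seat (a point): Point on the counter straight below the rod; the axis of the pitcher's body stands here when the pitcher touches both cradle walls.
- rod (a joint): Vertical steel rod, 11 mm thick and 190 mm long, in the gauge's guide: 0 m with the lower tip 133 mm above the counter, grows as it goes down, stop at 0.131. Friction of about 4.5 N holds it wherever it is left (pressing it takes about 3 to 4 N).
- rod_tip (a point): Lower tip of the rod.
- rod_top (a point): Centre of the flat top of the rod's round black head (30 mm diameter, 12 mm thick), where it is pressed; 190 mm above the tip.
- marker (a joint): Red marker that slides up and down on the gauge's column: 0 m with its top 315 mm above the counter, grows as it goes down, stop at 0.145. Friction of about 2.5 N holds it wherever it is left (pushing it takes about 2 N).
- marker_top (a point): Centre of the flat top of the marker's red tab, 30 mm (gauge x) by 26 mm (gauge y), 10 mm thick, beside the rod's head: 32 mm from the rod's axis along the gauge's +y, its near edge 4 mm from the head. A 10 mm wide arm runs from it back to the column. Tab and head pass each other freely.
- tamper: Black-handled tamper, 58 mm wide, 94 mm high, standing; origin at its underside. Leave alone.
- cup: White espresso cup, 62 x 82 x 58 mm; origin at its underside. Leave alone.
- glass_1: Drinking glass, 81 mm wide, 93 mm high; origin at its underside. Leave alone.
- glass_2: Drinking glass, 81 mm wide, 93 mm high; origin at its underside. Leave alone.

How it is judged:
By the outcome, as a careful person would: the job done as asked, in the order asked, and still so for the second after the job is handed in, with the robot touching nothing.
It also fails if it takes over 59 s, if anything falls off the work surface, if the arm or the gripper's body presses on something with over 40 N, if the wrist force passes 120 N, or if a joint passes its speed limit or range.

## Robot

A 6-joint arm with a two-finger parallel gripper is mounted at the origin on a cart in front of the work surface, level with it; the furniture and walls round the work are solid. World frame = base frame: x ahead of the robot, y to its left, z up, the work surface at z = 0. Lengths are in m, angles in rad, forces in N, time in s.
With the tool pointing down it reaches from about 0.375 to 0.9 m from the base axis. Payload 3.1 kg.
Tool frame: the origin (TCP) lies between the finger pads; the fingertips stand manip.finger_overhang ahead of it and the grasp point (between the pads) lies 5 mm behind it (manip.finger_overhang is the distance from the TCP to the fingertips, in m); z points along the fingers, y is the line along which they close (so a half turn about z gives the same grasp; the last joint's range is limited). The gripper opens to 85 mm and grips with 20 to 120 N. Pads are 22 mm wide; open, the fingers measure 114 mm over their backs; the gripper's body (76 mm by 85 mm) begins 54 mm behind the grasp point. The pads swing forward as they close: fully open they stand 13 mm farther back than shut.
Start: joints at [0.985, 0.527, 1.433, -0, 1.181, -0.178], TCP at [0.248, 0.574, 0.245] pointing down, gripper open.
Joint ranges: [-3.08, 3.08], [-0.75, 2.2], [0.22, 2.44], [-1.43, 4.57], [0, 2.65], [-2.85, 2.85]. Speed limits (rad/s): [2.79, 2.79, 3.14, 3.14, 3.14, 3.14].

## Interface

Orientations are given as a unit quaternion [x, y, z, w].
In Python, from station import manip gives the robot as it stands.
- The arm moves only by the tool drive_tool, never from a script. Its argument "plan" is a list of rows, each a list of 7 numbers: the shift along the tool's x, y, z in m, then the turn, a rotation vector about the tool's x, y, z in degrees, then the opening, from -1 (shut) to 1 (fully open). In form: [[x, y, z, wx, wy, wz, gripper], ...]. A call has 1 to 10 rows; each row shifts and turns the commanded pose from where the row before left it, along the tool's axes as they then stand; what a row does not reach is not made up. A row lasts 1/10 s, in which the tool goes at most 50 mm and 8.59 degrees, less where a joint would pass 70% of its speed; a pose out of reach is approached as far as the arm can. A call is refused whole if a number of a shift passes 0.05 or a number of a turn 8.59, either way. A call with a gripper value outside its range is refused whole. The fingers move at their own pace and stop on an object; "newtons" is the grip in N (left out, the last holds). Time passes only in rows, so rows that do not move let the fingers close. It gives the time, the measured TCP pose, the force, the opening and the grip force at its end, in the units of the state.
- manip.sense(): the state, without advancing time (a new reading comes with each control period).
- manip.snapshot(name): name is "scene" or "top" or "wrist"; returns a dict with "image" (384x512x3 uint8, red, green, blue), "z_map" (384x512 float32, m along the optical axis (not along the pixel's ray), 0 where there is no reading), "fov_y" (degrees; the focal length in pixels is half the picture's height over the tangent of half this angle, whatever the lens; pixels are square), "cx", "cy" (the principal point, pixels), "extrinsics" (4x4, takes a point from camera to world coordinates); the wrist camera has in their place "mount" (4x4, takes a point from camera to tool coordinates, whose origin is the TCP and whose axes are the flange's). Camera axes: x right, y up, looking along -z (the intrinsics and any distortion apply to the point x, -y, -z); pixel columns grow to the right and rows downward; lengths in m; the calibration is good to about 2 mm. A picture is of the moment at which its call begins: read the wrist's pose just before it.
- manip.sign_off(): hands the job in; it is judged then, once.
The state is a dict: "t": time; "q": joint angles; "qd": joint speeds; "tau": joint torques, N m; "tcp_pos": TCP position; "tool_rot": TCP orientation; "force": force on the tool from outside, world axes, zero at the start; "ft_torque": the same for the moment, N m; "finger_gap": opening from 0.0 (shut) to 1.0 (fully open); "gripper_force": force on a finger pad.
Only numpy, scipy, OpenCV 4.12 (cv2) and the standard library are available. Lean on these libraries where they do the work, as an engineer would, in place of code of your own. Each camera call takes 0.05 s, during which the arm holds its last target. There are 200 camera calls.

## Working session

There is one attempt and no reset: what is moved stays moved. The work goes in short steps, Python scripts to look and compute and a tool call to move; the robot and the scene stay as the last step left them, time stands still between calls to the robot, and variables do not carry over. Pictures are saved under pics/ and viewed, at most 10 in all, crops included, and the job is handed in when it is done.

Besides the shell and the picture viewer there is one more tool, called after "Call:" in YAML: its name, and indented under it one key for each argument. drive_tool: Moves the arm, as the interface text tells. Its arguments: {"type":"object","properties":{"plan":{"type":"array"},"newtons":{"type":"number"}},"required":["plan"]}

```bash
mkdir -p pics; cat > h.py <<'E'
import numpy as np,cv2,json
from station import manip
from scipy.spatial.transform import Rotation as R
def snap(n,f):
    s=manip.sense(); d=manip.snapshot(n)
    if 'mount' in d:
        T=np.eye(4);T[:3,:3]=R.from_quat(s['tool_rot']).as_matrix();T[:3,3]=s['tcp_pos'];d['extrinsics']=T@np.array(d['mount'])
    np.savez('pics/'+f+'.npz',**d)
    cv2.imwrite('pics/'+f+'.png',cv2.cvtColor(d['image'],cv2.COLOR_RGB2BGR)); return d
def load(f): return dict(np.load('pics/'+f+'.npz',allow_pickle=True))
def cloud(d):
    z=d['z_map'].astype(float);h,w=z.shape;f=h/2/np.tan(np.radians(float(d['fov_y']))/2)
    u,v=np.meshgrid(np.arange(w),np.arange(h))
    P=np.stack([(u-d['cx'])/f*z,-(v-d['cy'])/f*z,-z],-1)
    E=np.array(d['extrinsics']);return P@E[:3,:3].T+E[:3,3]
E
python3 - <<'E'
from h import *
print(manip.sense(),manip.finger_overhang)
a=snap('scene','s1');b=snap('top','t1')
for d in(a,b): print({k:v for k,v in d.items() if k not in('image','z_map')})
im=np.hstack([cv2.imread('pics/s1.png'),cv2.imread('pics/t1.png')])
E
```

```text
{'t': 0.0, 'q': array([ 9.84507482e-01,  5.28453320e-01,  1.43391840e+00, -7.43917653e-07,
        1.18141326e+00, -1.78500326e-01]), 'qd': array([ 0.00115482, -0.0012847 ,  0.00100615,  0.00119237, -0.00152581,
       -0.00024152]), 'tau': array([-9.80701006e-04, -4.42351878e+01, -1.78024882e+01, -2.02111778e-04,
        8.42645561e-03, -4.77931380e-06]), 'tcp_pos': array([0.24744347, 0.57317071, 0.24433637]), 'tool_rot': array([ 2.02484188e-01,  9.79284919e-01, -1.01711598e-03, -4.08705153e-04]), 'force': array([-0.98737829, -0.31025713,  0.11576523]), 'ft_torque': array([-0.02142405,  0.04071543, -0.02129587]), 'gripper_force': 0.0, 'finger_gap': 0.9995508226219807} 0.014
{'fov_y': 43.34173834330568, 'cx': 251.9051266630895, 'cy': 185.42278960597983, 'extrinsics': array([[ 0.77571025,  0.2530088 , -0.57815236, -0.15649897],
       [-0.63100804,  0.32564223, -0.70412072, -0.71257729],
       [ 0.01012209,  0.91101245,  0.4122546 ,  0.72005715],
       [ 0.        ,  0.        ,  0.        ,  1.        ]])}
{'fov_y': 44.02566472073065, 'cx': 259.77529130568854, 'cy': 196.5686322595807, 'extrinsics': array([[ 0.00246197,  0.98619151, -0.16559056,  0.34565855],
       [-0.99967765, -0.00175716, -0.02532798,  0.1166203 ],
       [-0.0252692 ,  0.16559954,  0.98586929,  1.30247972],
       [ 0.        ,  0.        ,  0.        ,  1.        ]])}
```

View pics/s1.png

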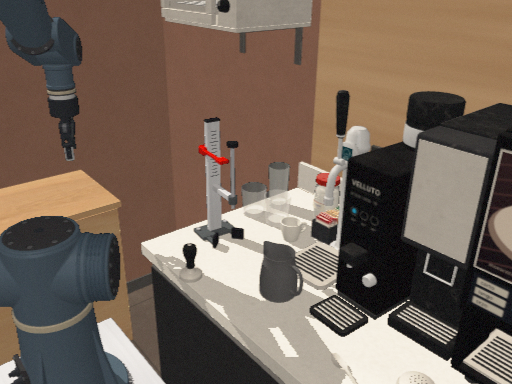

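View pics/t1.png

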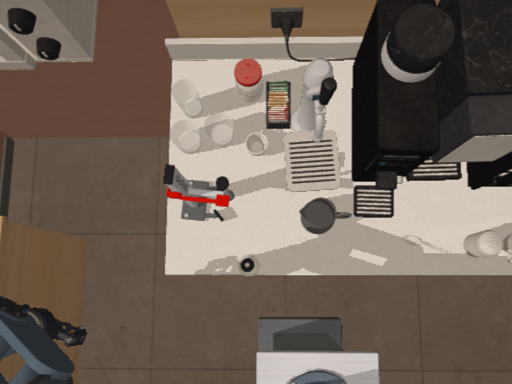

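Scene view: the pitcher is at (280,272), the gauge column at (213,180), the rod head at (232,144) and the red marker at (215,156). Top view: the pitcher's rim is at (318,215) with its handle at (343,215), the rod head at (222,184) and the red tab at (222,201).

```bash
python3 - <<'E'
from h import *
im=cv2.imread('pics/t1.png')[140:290,150:370]
cv2.imwrite('pics/t1c.png',cv2.resize(im,None,fx=3.6,fy=3.6,interpolation=cv2.INTER_CUBIC))
b=load('t1');P=cloud(b);a=load('s1');Q=cloud(a)
for n,D,C in(('top',b,P),('scene',a,Q)):
    I=D['image'].astype(int)
    X=C.reshape(-1,3);I=I.reshape(-1,3)
    ok=D['z_map'].reshape(-1)>0
    box=lambda x0,x1,y0,y1,z0,z1: ok&(X[:,0]>x0)&(X[:,0]<x1)&(X[:,1]>y0)&(X[:,1]<y1)&(X[:,2]>z0)&(X[:,2]<z1)
    red=box(.2,.75,.1,.6,.27,.36)&(I[:,0]>150)&(I[:,1]<60)
    if red.any():
        print(n,'red',red.sum(),X[red].min(0),X[red].max(0))
        t=red&(X[:,2]>.305); print(' red top',X[t].mean(0),t.sum())
    dk=box(.2,.75,.1,.6,.3,.34)&(I.max(1)<60)
    print(n,'dark high',dk.sum(),X[dk].min(0) if dk.any() else'',X[dk].max(0) if dk.any() else '')
    if dk.any(): t=dk&(X[:,2]>np.percentile(X[dk][:,2],40)); print(np.median(X[t],0))
    rim=box(.2,.7,-.2,.2,.108,.125); print(n,'rim',rim.sum(),X[rim].min(0),X[rim].max(0),X[rim].mean(0))
    for z0 in(.03,.05,.07,.09):
        m=box(.3,.55,-.2,.15,z0,z0+.02);print(z0,m.sum(),X[m].min(0),X[m].max(0))
    col=box(.2,.75,.25,.7,.34,.36); print('coltop',col.sum(),X[col].min(0),X[col].max(0)) if col.any() else 0
for p in[(319,214),(343,214),(349,214),(222,184),(222,201),(247,265),(257,143),(221,130),(187,136)]:
    print(p,P[p[1],p[0]].round(3))
E
```

```text
top red 353 [0.49761148 0.21254991 0.27011374] [0.53805333 0.35060154 0.28072339]
 red top [nan nan nan] 0
top dark high 416 [0.20778702 0.20984362 0.30010553] [0.55428194 0.5514327  0.33984861]
[0.24745941 0.50949967 0.32234451]
top rim 166 [ 0.46779927 -0.19955677  0.10806667] [0.69913623 0.04853168 0.12498772] [ 0.57359053 -0.05766329  0.11443638]
0.03 89 [ 0.45979441 -0.07756638  0.03038241] [0.54948558 0.03911068 0.04964309]
0.05 89 [ 0.46088163 -0.08269384  0.05009022] [0.54892034 0.03932134 0.06948788]
0.07 75 [ 0.46409191 -0.08517532  0.07016122] [0.50666634 0.03342902 0.08951893]
0.09 169 [ 0.46728405 -0.08321605  0.09010513] [0.54313752 0.04538367 0.10992527]
coltop 402 [0.20993355 0.31912637 0.3400431 ] [0.57514574 0.54337887 0.35998376]
scene red 108 [0.49766152 0.20878795 0.2701423 ] [0.53482979 0.34954731 0.27551752]
 red top [nan nan nan] 0
scene dark high 270 [0.21175925 0.20526941 0.30006997] [0.55683652 0.59765371 0.339601  ]
[0.23234368 0.51305302 0.32524983]
scene rim 247 [ 0.46683958 -0.19951141  0.10805403] [0.60510122 0.04902299 0.12495791] [ 0.54602041 -0.0751455   0.11303849]
0.03 314 [ 0.45866029 -0.08586436  0.03017948] [0.53285214 0.0239455  0.04997576]
0.05 351 [ 0.4603623  -0.08922471  0.0501087 ] [0.54659121 0.03462923 0.06998092]
0.07 473 [ 0.46369514 -0.08893202  0.07000618] [0.54832829 0.03671137 0.08991373]
0.09 523 [ 0.46628785 -0.08514806  0.09000513] [0.54783994 0.04669706 0.10998916]
coltop 195 [0.21177437 0.31663483 0.34011062] [0.57731484 0.5896747  0.3597507 ]
(319, 214) [ 0.515 -0.013  0.001]
(343, 214) [ 0.502 -0.064  0.1  ]
(349, 214) [ 0.503 -0.08   0.095]
(222, 184) [0.539 0.222 0.313]
(222, 201) [0.509 0.226 0.271]
(247, 265) [0.374 0.179 0.094]
(257, 143) [0.715 0.158 0.012]
(221, 130) [0.753 0.26  0.013]
(187, 136) [0.736 0.356 0.012]<stdin>:13: RuntimeWarning: Mean of empty slice.
  ret = um.true_divide(
```

View pics/t1c.png

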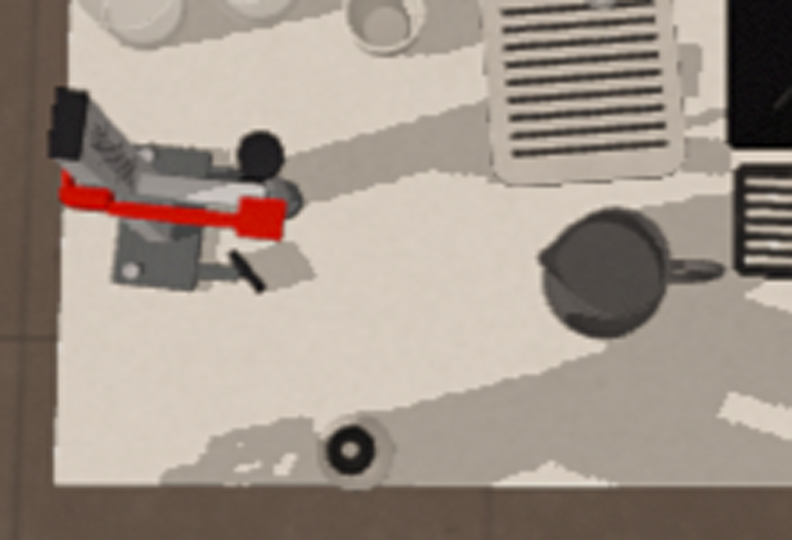

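Enlarged top view: the head is at crop (260,155), the tab at (262,218), the two cradle walls near (290,197) and (250,270), the pitcher's handle from (668,270) to (722,268), the spout tip at (542,257), and the tamper at (350,450).

```bash
python3 - <<'E'
from h import *
from scipy.optimize import least_squares
def circ(p,r):
    s=least_squares(lambda c:np.hypot(p[:,0]-c[0],p[:,1]-c[1])-r,p.mean(0)[:2],loss='soft_l1',f_scale=.001);return s.x.round(4),np.abs(s.fun).mean().round(4)
for n in('t1','s1'):
    d=load(n);C=cloud(d);X=C.reshape(-1,3);I=d['image'].reshape(-1,3).astype(int)
    b=lambda x0,x1,y0,y1,z0,z1:(X[:,0]>x0)&(X[:,0]<x1)&(X[:,1]>y0)&(X[:,1]<y1)&(X[:,2]>z0)&(X[:,2]<z1)
    h=b(.5,.58,.18,.26,.28,.34);print(n,'head',h.sum(),X[h].min(0).round(4),X[h].max(0).round(4),np.percentile(X[h][:,2],[10,50,90]).round(4))
    print(' center extents',X[h&(X[:,2]>.31)].mean(0).round(4))
    r=b(.45,.6,.15,.4,.24,.31)&(I[:,0]>150)&(I[:,1]<60)
    A=X[r];t=A[A[:,1]<.242];print(' tab',t.min(0).round(4),t.max(0).round(4),t.mean(0).round(4),np.percentile(t[:,2],[10,50,90]))
    arm=A[(A[:,1]>.25)&(A[:,1]<.33)];
    if len(arm)>8: print(' arm slope dx/dy',np.polyfit(arm[:,1],arm[:,0],1))
    for z0,z1 in((.02,.05),(.05,.08),(.06,.09)):
        m=b(.44,.57,-.055,.06,z0,z1);print(' body pts',z0,m.sum(),X[m].min(0).round(4),X[m].max(0).round(4))
    hd=b(.47,.54,-.11,-.062,.03,.105);print(' handle',hd.sum(),X[hd].min(0).round(4),X[hd].max(0).round(4),X[hd].mean(0).round(4))
    hh=X[hd]; print(' handle fit',np.polyfit(hh[:,1],hh[:,0],1))
    c=b(.48,.62,.29,.4,.335,.36);print(' col',c.sum(),X[c].min(0).round(4),X[c].max(0).round(4),X[c].mean(0).round(4))
    w=b(.45,.62,.15,.32,.027,.04);print(' walls',w.sum());print(X[w][::max(1,w.sum()//25)].round(3).tolist())
    o=b(.40,.62,-.2,-.10,.01,.6);print(' obst',o.sum(),X[o].min(0),X[o].max(0)); o=b(.40,.58,-.15,-.10,.11,.6);print(' tall',o.sum())
    o=b(.40,.62,-.16,-.10,.11,.6);print(X[o].min(0) if o.any() else 0)
E
```

```text
t1 head 155 [0.5121 0.2094 0.2805] [0.5571 0.2375 0.3201] [0.3115 0.3141 0.3166]
 center extents [0.5423 0.2233 0.3142]
 tab [0.4976 0.2125 0.2698] [0.522  0.2418 0.2805] [0.5107 0.2264 0.275 ] [0.27297297 0.27481824 0.27726528]
 arm slope dx/dy [0.16443756 0.46730818]
 body pts 0.02 103 [ 0.4598 -0.0525  0.0201] [0.5512 0.0391 0.0496]
 body pts 0.05 122 [ 0.4609 -0.0473  0.0501] [0.5489 0.0393 0.08  ]
 body pts 0.06 111 [ 0.4623 -0.0446  0.06  ] [0.5474 0.0376 0.0895]
 handle 54 [ 0.4994 -0.0852  0.0316] [ 0.5081 -0.0633  0.1042] [ 0.5028 -0.0732  0.0725]
 handle fit [0.1108595  0.51093775]
 col 208 [0.5326 0.3191 0.3351] [0.5751 0.3417 0.3521] [0.5536 0.3302 0.347 ]
 walls 54
[[0.58, 0.266, 0.033], [0.577, 0.268, 0.036], [0.576, 0.262, 0.04], [0.577, 0.258, 0.033], [0.525, 0.273, 0.035], [0.522, 0.276, 0.033], [0.523, 0.268, 0.031], [0.519, 0.273, 0.034], [0.52, 0.268, 0.033], [0.517, 0.273, 0.033], [0.517, 0.268, 0.031], [0.514, 0.27, 0.034], [0.514, 0.265, 0.034], [0.511, 0.27, 0.034], [0.511, 0.265, 0.032], [0.511, 0.259, 0.035], [0.508, 0.265, 0.034], [0.508, 0.259, 0.035], [0.
[... 1067 characters left out ...]
.578, 0.266, 0.034], [0.574, 0.261, 0.034], [0.583, 0.258, 0.033], [0.59, 0.253, 0.033], [0.57, 0.265, 0.031], [0.574, 0.256, 0.034], [0.582, 0.252, 0.033], [0.59, 0.249, 0.031], [0.569, 0.264, 0.029], [0.577, 0.26, 0.028], [0.584, 0.254, 0.028], [0.585, 0.243, 0.032], [0.577, 0.25, 0.029], [0.586, 0.243, 0.029], [0.525, 0.275, 0.033], [0.524, 0.269, 0.032], [0.515, 0.262, 0.035], [0.51, 0.259, 0.036], [0.503, 0.259, 0.035], [0.513, 0.259, 0.031], [0.504, 0.255, 0.033], [0.495, 0.252, 0.034], [0.504, 0.251, 0.031], [0.501, 0.251, 0.029], [0.502, 0.248, 0.027]]
 obst 5991 [ 0.50471176 -0.19999101  0.01000119] [ 0.61986844 -0.10033195  0.35846817]
 tall 67
[ 0.55488752 -0.15996049  0.11007796]
```

```bash
cat >> h.py <<'E'
def down(yaw,lean=0,ldir=0):
    """tool pointing down, tool y at world angle yaw; body leaned by lean deg towards world dir ldir (all degrees)"""
    y=np.radians(yaw);Y=np.array([np.cos(y),np.sin(y),0]);Z=np.array([0,0,-1.]);M=np.stack([np.cross(Y,Z),Y,Z],1)
    l=np.radians(ldir);ax=np.cross([0,0,1],[np.cos(l),np.sin(l),0])
    return R.from_rotvec(ax*np.radians(lean))*R.from_matrix(M)
def rows(p1,r1,n,p0=None,r0=None):
    s=manip.sense();p=s['tcp_pos'] if p0 is None else np.array(p0);r=R.from_quat(s['tool_rot']) if r0 is None else r0
    dr=(r.inv()*r1).as_rotvec()/n;dp=(np.array(p1)-p)/n
    for i in range(n):
        print((r.inv().apply(dp)).round(4).tolist()+np.degrees(dr).round(2).tolist())
        r=r*R.from_rotvec(dr)
E
python3 - <<'E'
from h import *
rows([.503,-.0845,.24],down(-2),20)
for n in('t1','s1'):
    X=cloud(load(n)).reshape(-1,3)
    for a in(-.095,-.105,-.115,-.125,-.135,-.145):
        m=(X[:,1]<a)&(X[:,1]>a-.01)&(X[:,0]>.40)&(X[:,0]<.7)&(X[:,2]>.1)&(X[:,2]<.5)
        print(a,m.sum(),X[m].min(0).round(3) if m.any() else '')
E
```

```text
[-0.0248, -0.0251, 0.0003, -0.01, 0.0, 3.43]
[-0.0262, -0.0236, 0.0003, -0.01, 0.0, 3.43]
[-0.0276, -0.022, 0.0003, -0.01, 0.0, 3.43]
[-0.0289, -0.0203, 0.0003, -0.01, 0.0, 3.43]
[-0.03, -0.0185, 0.0002, -0.01, 0.0, 3.43]
[-0.0311, -0.0167, 0.0002, -0.01, 0.0, 3.43]
[-0.032, -0.0148, 0.0002, -0.01, 0.0, 3.43]
[-0.0329, -0.0129, 0.0002, -0.01, 0.0, 3.43]
[-0.0336, -0.0109, 0.0002, -0.01, 0.0, 3.43]
[-0.0342, -0.0088, 0.0002, -0.01, 0.0, 3.43]
[-0.0346, -0.0068, 0.0002, -0.01, 0.0, 3.43]
[-0.035, -0.0047, 0.0002, -0.01, 0.0, 3.43]
[-0.0352, -0.0026, 0.0002, -0.01, 0.0, 3.43]
[-0.0353, -0.0005, 0.0002, -0.01, 0.0, 3.43]
[-0.0352, 0.0016, 0.0002, -0.01, 0.0, 3.43]
[-0.0351, 0.0037, 0.0002, -0.01, 0.0, 3.43]
[-0.0348, 0.0058, 0.0002, -0.01, 0.0, 3.43]
[-0.0344, 0.0079, 0.0002, -0.01, 0.0, 3.43]
[-0.0339, 0.0099, 0.0002, -0.01, 0.0, 3.43]
[-0.0332, 0.012, 0.0002, -0.01, 0.0, 3.43]
-0.095 1053 [ 0.601 -0.105  0.1  ]
-0.105 358 [ 0.6   -0.115  0.103]
-0.115 347 [ 0.6   -0.125  0.104]
-0.125 347 [ 0.599 -0.135  0.1  ]
-0.135 438 [ 0.556 -0.145  0.109]
-0.145 398 [ 0.555 -0.155  0.154]
-0.095 89 [ 0.602 -0.105  0.101]
-0.105 359 [ 0.6   -0.115  0.101]
-0.115 374 [ 0.599 -0.125  0.102]
-0.125 388 [ 0.597 -0.135  0.1  ]
-0.135 417 [ 0.556 -0.145  0.1  ]
-0.145 481 [ 0.555 -0.155  0.101]
```

Call:
drive_tool:
  plan:
    - [-0.025,-0.025,0,0,0,3.43,0]
    - [-0.026,-0.024,0,0,0,3.43,0]
    - [-0.028,-0.022,0,0,0,3.43,0]
    - [-0.029,-0.02,0,0,0,3.43,0]
    - [-0.03,-0.0185,0,0,0,3.43,0]
    - [-0.031,-0.017,0,0,0,3.43,0]
    - [-0.032,-0.015,0,0,0,3.43,0]
    - [-0.033,-0.013,0,0,0,3.43,0]
    - [-0.0335,-0.011,0,0,0,3.43,0]
    - [-0.034,-0.009,0,0,0,3.43,0]

```text
t: 1.1
tcp_pos: [0.3754, 0.2428, 0.2451]
tool_rot: [0.483, 0.875, -0.0, -0.0]
force: [0.5, 0.4, -0.5]
finger_gap: 0.499
gripper_force: 0.0
```

Call:
drive_tool:
  plan:
    - [-0.035,-0.007,0,0,0,3.43,0]
    - [-0.035,-0.005,0,0,0,3.43,0]
    - [-0.035,-0.0025,0,0,0,3.43,0]
    - [-0.035,-0.0005,0,0,0,3.43,0]
    - [-0.035,0.0015,0,0,0,3.43,0]
    - [-0.035,0.0035,0,0,0,3.43,0]
    - [-0.035,0.006,0,0,0,3.43,0]
    - [-0.0345,0.008,0,0,0,3.43,0]
    - [-0.034,0.01,0,0,0,3.43,0]
    - [-0.033,0.012,0,0,0,3.43,0]

```text
t: 2.1
tcp_pos: [0.503, -0.0862, 0.245]
tool_rot: [0.72, 0.694, -0.0, -0.0]
force: [0.5, -0.8, -0.1]
finger_gap: 0.502
gripper_force: 0.0
```

```bash
python3 - <<'E'
from h import *
s=manip.sense();print(s['t'],s['tcp_pos'],s['finger_gap'],s['qd'].round(3));r=R.from_quat(s['tool_rot']);print(r.as_matrix().round(3))
d=snap('wrist','w1');cv2.imwrite('pics/w1b.png',cv2.resize(cv2.imread('pics/w1.png'),(640,480)))
X=cloud(d).reshape(-1,3)
def st(n,m):print(n,m.sum(),X[m].min(0).round(4),X[m].max(0).round(4),X[m].mean(0).round(4)) if m.any() else print(n,0)
b=lambda x0,x1,y0,y1,z0,z1:(X[:,0]>x0)&(X[:,0]<x1)&(X[:,1]>y0)&(X[:,1]<y1)&(X[:,2]>z0)&(X[:,2]<z1)
st('handle',b(.47,.54,-.11,-.062,.06,.105));st('handle far',b(.47,.54,-.11,-.075,.04,.105));st('rim',b(.43,.58,-.06,.06,.111,.122));st('body',b(.43,.58,-.06,.06,.05,.122))
h=X[b(.47,.54,-.11,-.062,.06,.105)];print(np.polyfit(h[:,1],h[:,0],1) if len(h) else '')
E
```

```text
2.1 [ 0.50298286 -0.08622021  0.24500446] 0.5016151770941315 [-0.528  0.232 -0.408  0.004  0.168  0.068]
[[ 0.037  0.999 -0.001]
 [ 0.999 -0.037  0.   ]
 [ 0.    -0.001 -1.   ]]
handle 144 [ 0.4993 -0.0865  0.0838] [ 0.5075 -0.0622  0.1027] [ 0.5036 -0.0725  0.0978]
handle far 53 [ 0.4993 -0.0865  0.0838] [ 0.5071 -0.075   0.0992] [ 0.5033 -0.0797  0.094 ]
rim 429 [ 0.4673 -0.0443  0.111 ] [0.5437 0.0495 0.1169] [0.507  0.015  0.1127]
body 1994 [ 0.4671 -0.0599  0.0508] [0.5437 0.0495 0.1169] [0.5061 0.0071 0.1046]
[0.03936491 0.50640602]
```

View pics/w1b.png

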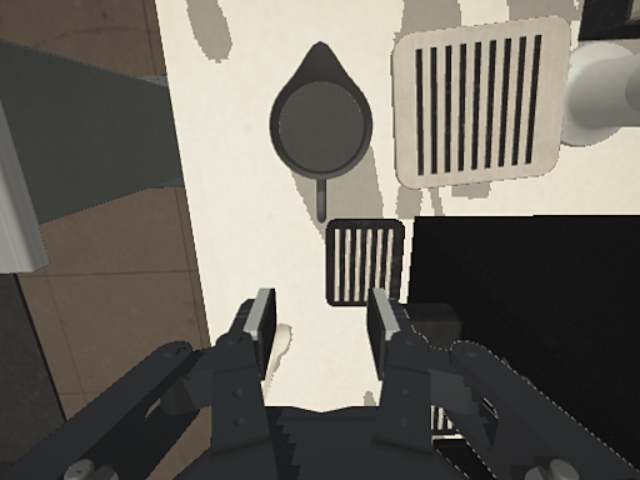

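The wrist view shows the pitcher's bowl at (322,125), the spout up at (320,45), and the strap running from (321,180) to (321,220), aligned with the gripper's centre plane.

Call:
drive_tool:
  plan:
    - [0,0,0.03,0,0,0,0]
    - [0,0,0.03,0,0,0,0]
    - [0,0,0.03,0,0,0,0]
    - [0,0,0.0,0,0,0,0]
    - [0,0,0,0,0,0,0]

```text
t: 2.65
tcp_pos: [0.5027, -0.0846, 0.1552]
tool_rot: [0.719, 0.695, -0.0, -0.001]
force: [-0.7, -1.4, 0.5]
finger_gap: 0.502
gripper_force: 0.0
```

Call:
drive_tool:
  plan:
    - [0.001,0.0005,0.02,0,0,0,0]
    - [0,0,0.02,0,0,0,0]
    - [0,0,0.02,0,0,0,0]
    - [0,0,0.013,0,0,0,0]
    - [0,0,0.01,0,0,0,0]
    - [0,0,0,0,0,0,0]

```text
t: 3.25
tcp_pos: [0.5039, -0.0839, 0.0725]
tool_rot: [0.719, 0.695, 0.0, 0.0]
force: [-0.8, 0.6, -0.9]
finger_gap: 0.499
gripper_force: 0.0
```

Call:
drive_tool:
  plan:
    - [0,0,0,0,0,0,-1]
    - [0,0,0,0,0,0,-1]
    - [0,0,0,0,0,0,-1]
    - [0,0,0,0,0,0,-1]
    - [0,0,0,0,0,0,-1]
    - [0,0,0,0,0,0,-1]
  newtons: 25

```text
t: 3.85
tcp_pos: [0.504, -0.0842, 0.0732]
tool_rot: [0.719, 0.695, 0.0, 0.001]
force: [-0.1, -0.5, 6.7]
finger_gap: 0.088
gripper_force: 28.7
```

```bash
python3 - <<'E'
from h import *
s=manip.sense();print(s['t'],s['tcp_pos'],s['force'])
g=np.radians(6.5);gx=np.array([np.sin(g),np.cos(g)]);rod=np.array([.542,.222])
# approach point: handle 75.5 behind axis along pitcher y; align to gauge x
for back in(.06,.003,0):
    print(back,rod-gx*(.0755+back))
rows(list(rod-gx*(.0755+.06))+[s['tcp_pos'][2]],down(-6.5),10)
E
```

```text
3.85 [ 0.50402116 -0.08419302  0.07324893] [-0.07500583 -0.48017524  6.74599936]
0.06 [0.52666096 0.08737101]
0.003 [0.53311355 0.14400461]
0 [0.53345316 0.14698532]
[0.0172, 0.0017, -0.0, 0.01, 0.0, 0.45]
[0.0172, 0.0015, -0.0, 0.01, 0.0, 0.45]
[0.0172, 0.0014, -0.0, 0.01, 0.0, 0.45]
[0.0173, 0.0013, -0.0, 0.01, 0.0, 0.45]
[0.0173, 0.0011, -0.0, 0.01, 0.0, 0.45]
[0.0173, 0.001, -0.0, 0.01, 0.0, 0.45]
[0.0173, 0.0009, -0.0, 0.01, 0.0, 0.45]
[0.0173, 0.0007, -0.0, 0.01, 0.0, 0.45]
[0.0173, 0.0006, -0.0, 0.01, 0.0, 0.45]
[0.0173, 0.0004, -0.0, 0.01, 0.0, 0.45]
```

Call:
drive_tool:
  plan:
    - [0.005,0.0005,-0.0005,0,0,0.4,-1]
    - [0.01,0.001,0,0,0,0.5,-1]
    - [0.015,0.001,0,0,0,0.5,-1]
    - [0.015,0.001,0,0,0,0.5,-1]
    - [0.015,0.001,0,0,0,0.5,-1]
    - [0.015,0.001,0,0,0,0.5,-1]
    - [0.015,0.001,0,0,0,0.5,-1]
    - [0.015,0.001,0,0,0,0.5,-1]
    - [0.015,0.001,0,0,0,0.5,-1]
    - [0.015,0.0005,0,0,0,0.1,-1]

```text
t: 4.85
tcp_pos: [0.5231, 0.0505, 0.0733]
tool_rot: [0.746, 0.666, -0.0, 0.001]
force: [-2.0, -5.6, 5.1]
finger_gap: 0.092
gripper_force: 28.5
```

Call:
drive_tool:
  plan:
    - [0.012,0.0004,0,0,0,0,-1]
    - [0.012,0.0004,0,0,0,0,-1]
    - [0.008,0.0003,0,0,0,0,-1]
    - [0.005,0,0,0,0,0,-1]
    - [0,0,0,0,0,0,-1]
    - [0,0,0,0,0,0,-1]

```text
t: 5.45
tcp_pos: [0.5282, 0.0876, 0.0732]
tool_rot: [0.746, 0.666, 0.001, 0.0]
force: [-0.1, 0.4, 4.1]
finger_gap: 0.089
gripper_force: 28.5
```

```bash
python3 - <<'E'
from h import *
s=manip.sense();print(s['t'],s['tcp_pos'],s['force'],R.from_quat(s['tool_rot']).as_matrix().round(3).tolist())
b=snap('top','t2');snap('scene','s2')
a=cv2.imread('pics/s2.png')[110:290,170:330];cv2.imwrite('pics/s2c.png',cv2.resize(a,None,fx=3.3,fy=3.3,interpolation=cv2.INTER_CUBIC))
rows([.5331,.144,s['tcp_pos'][2]],down(-6.5),6)
E
```

```text
5.45 [0.52817367 0.08760157 0.07318397] [-0.05767574  0.36040878  4.0517988 ] [[0.113, 0.994, 0.001], [0.994, -0.113, 0.001], [0.001, 0.001, -1.0]]
[0.0094, -0.0003, 0.0, 0.01, -0.01, 0.0]
[0.0094, -0.0003, 0.0, 0.01, -0.01, 0.0]
[0.0094, -0.0003, 0.0, 0.01, -0.01, 0.0]
[0.0094, -0.0003, 0.0, 0.01, -0.01, 0.0]
[0.0094, -0.0003, 0.0, 0.01, -0.01, 0.0]
[0.0094, -0.0003, 0.0, 0.01, -0.01, 0.0]
```

View pics/s2c.png

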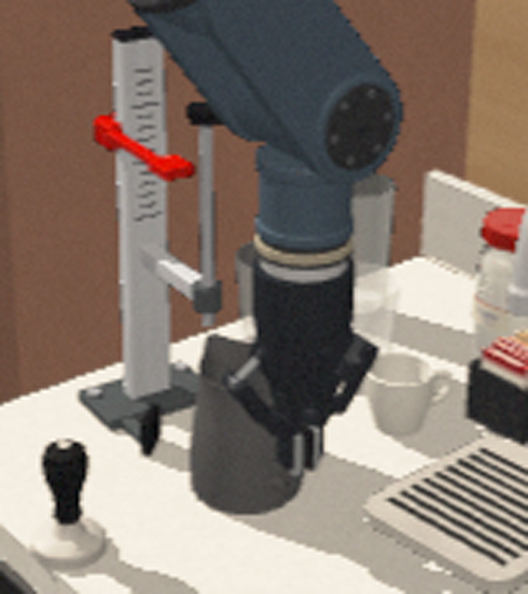

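The scene crop shows the pitcher held upright at (250,430), heading into the cradle. The rod head (200,112) and the tab (180,165) are close to the wrist block (360,130), so I'll check that clearance.

```bash
python3 - <<'E'
from h import *
rod=np.array([.542,.222])
for n in('t2','s2'):
    X=cloud(load(n)).reshape(-1,3)
    for z in(.15,.18,.21,.24,.27,.29,.31,.33,.35,.38,.42):
        m=(X[:,2]>z)&(X[:,2]<z+.02)&(X[:,0]>.40)&(X[:,0]<.66)&(X[:,1]>.0)&(X[:,1]<.195)
        if m.any(): print(n,z,m.sum(),X[m].min(0).round(3),X[m].max(0).round(3))
from itertools import product
X=cloud(load('t2')).reshape(-1,3)
m=(X[:,2]>.2)&(X[:,0]>.46)&(X[:,0]<.66)&(X[:,1]>.1)&(X[:,1]<.195);Y=X[m];print(Y[np.argsort(-Y[:,1])[:12]].round(3).tolist())
E
```

```text
t2 0.31 2 [0.507 0.127 0.324] [0.552 0.129 0.326]
t2 0.33 8 [0.508 0.126 0.333] [0.555 0.129 0.349]
t2 0.35 36 [0.497 0.045 0.35 ] [0.569 0.148 0.37 ]
t2 0.38 1299 [0.493 0.027 0.38 ] [0.564 0.148 0.4  ]
t2 0.42 128 [0.488 0.032 0.42 ] [0.531 0.143 0.44 ]
s2 0.15 311 [0.466 0.065 0.15 ] [0.59  0.107 0.17 ]
s2 0.18 157 [0.49  0.047 0.18 ] [0.552 0.106 0.2  ]
s2 0.21 236 [0.489 0.048 0.21 ] [0.55  0.104 0.23 ]
s2 0.24 207 [0.492 0.049 0.24 ] [0.557 0.112 0.26 ]
s2 0.27 226 [0.493 0.05  0.27 ] [0.547 0.101 0.29 ]
s2 0.29 206 [0.493 0.051 0.29 ] [0.551 0.102 0.31 ]
s2 0.31 252 [0.49  0.025 0.31 ] [0.553 0.141 0.33 ]
s2 0.33 360 [0.481 0.021 0.33 ] [0.565 0.142 0.35 ]
s2 0.35 452 [0.465 0.023 0.35 ] [0.568 0.142 0.37 ]
s2 0.38 479 [0.442 0.025 0.38 ] [0.556 0.146 0.4  ]
s2 0.42 425 [0.411 0.03  0.42 ] [0.523 0.149 0.44 ]
[[0.508, 0.148, 0.368], [0.505, 0.148, 0.37], [0.517, 0.148, 0.372], [0.515, 0.148, 0.373], [0.511, 0.148, 0.373], [0.533, 0.148, 0.376], [0.529, 0.148, 0.376], [0.509, 0.148, 0.374], [0.53, 0.148, 0.378], [0.524, 0.148, 0.378], [0.522, 0.148, 0.379], [0.526, 0.148, 0.379]]
```

Call:
drive_tool:
  plan:
    - [0.01,-0.0003,0,0,0,0,-1]
    - [0.012,-0.0003,0,0,0,0,-1]
    - [0.012,-0.0003,0,0,0,0,-1]
    - [0.01,-0.0003,0,0,0,0,-1]
    - [0.004,0,0,0,0,0,-1]
    - [0.003,0,0,0,0,0,-1]
    - [0,0,0,0,0,0,-1]

```text
t: 6.25
tcp_pos: [0.5326, 0.1375, 0.0733]
tool_rot: [0.746, 0.666, -0.0, 0.0]
force: [-0.4, -2.8, 7.1]
finger_gap: 0.089
gripper_force: 28.7
```

Call:
drive_tool:
  plan:
    - [0.002,0,0,0,0,0,-1]
    - [0.002,0,0,0,0,0,-1]
    - [0,0,0,0,0,0,-1]

```text
t: 6.55
tcp_pos: [0.533, 0.141, 0.0733]
tool_rot: [0.746, 0.666, -0.0, 0.001]
force: [-0.9, -5.7, 6.8]
finger_gap: 0.096
gripper_force: 28.7
```

Call:
drive_tool:
  plan:
    - [0.002,0,0,0,0,0,-1]
    - [0.002,0,0,0,0,0,-1]
    - [0,0,0,0,0,0,-1]
    - [0,0,0,0,0,0,-1]

```text
t: 6.95
tcp_pos: [0.5334, 0.1449, 0.0733]
tool_rot: [0.746, 0.666, -0.0, 0.001]
force: [-0.5, -4.3, 7.8]
finger_gap: 0.094
gripper_force: 28.7
```

Call:
drive_tool:
  plan:
    - [0.002,0,0,0,0,0,-1]
    - [0.001,0,0,0,0,0,-1]
    - [0,0,0,0,0,0,-1]

```text
t: 7.25
tcp_pos: [0.534, 0.1469, 0.0734]
tool_rot: [0.745, 0.667, -0.001, 0.001]
force: [-0.3, -9.8, 6.5]
finger_gap: 0.091
gripper_force: 28.8
```

Call:
drive_tool:
  plan:
    - [0.0015,0,0,0,0,0,-1]
    - [0,0,0,0,0,0,-1]
    - [0,0,0,0,0,0,-1]

```text
t: 7.55
tcp_pos: [0.5349, 0.1472, 0.0735]
tool_rot: [0.745, 0.667, -0.001, 0.002]
force: [1.3, -13.6, 7.2]
finger_gap: 0.094
gripper_force: 29.2
```

Call:
drive_tool:
  plan:
    - [0.0015,0,0,0,0,0,-1]
    - [0,0,0,0,0,0,-1]
    - [0,0,0,0,0,0,-1]

```text
t: 7.85
tcp_pos: [0.5356, 0.1476, 0.0738]
tool_rot: [0.745, 0.667, -0.001, 0.003]
force: [0.5, -17.8, 8.4]
finger_gap: 0.092
gripper_force: 29.9
```

```bash
python3 - <<'E'
from h import *
s=manip.sense();print(s['t'],s['tcp_pos'],s['force'],s['ft_torque'])
E
```

```text
7.85 [0.53556626 0.14761474 0.07381529] [  0.52947822 -17.75964182   8.41216433] [-2.67655429 -0.10235897  0.16849608]
```

Call:
drive_tool:
  plan:
    - [0,0.0015,0,0,0,0,-1]
    - [0,0.0015,0,0,0,0,-1]
    - [0,0,0,0,0,0,-1]
    - [0,0,0,0,0,0,-1]

```text
t: 8.25
tcp_pos: [0.5363, 0.1476, 0.0736]
tool_rot: [0.745, 0.667, -0.003, 0.002]
force: [-2.5, -16.8, 11.2]
finger_gap: 0.092
gripper_force: 30.7
```

Call:
drive_tool:
  plan:
    - [0,-0.0015,0,0,0,0,-1]
    - [0,-0.0015,0,0,0,0,-1]
    - [0,-0.0015,0,0,0,0,-1]
    - [0,-0.0015,0,0,0,0,-1]
    - [0,0,0,0,0,0,-1]
    - [0,0,0,0,0,0,-1]

```text
t: 8.85
tcp_pos: [0.5341, 0.1476, 0.0741]
tool_rot: [0.745, 0.667, 0.0, 0.004]
force: [2.0, -20.1, 7.8]
finger_gap: 0.1
gripper_force: 29.0
```

Call:
drive_tool:
  plan:
    - [-0.001,0.0015,0,0,0,0,-1]
    - [-0.001,0.001,0,0,0,0,-1]
    - [-0.0005,0,0,0,0,0,-1]
    - [0,0,0,0,0,0,-1]

```text
t: 9.25
tcp_pos: [0.5345, 0.1471, 0.0734]
tool_rot: [0.746, 0.666, -0.0, 0.002]
force: [1.3, -10.7, 6.2]
finger_gap: 0.091
gripper_force: 28.8
```

Call:
drive_tool:
  plan:
    - [0,0,0,0,0,0,-0.2]
    - [0,0,0,0,0,0,-0.2]
    - [0,0,0,0,0,0,-0.2]
    - [0,0,0,0,0,0,-0.2]
    - [0,0,-0.01,0,0,0,-0.2]
    - [0,0,-0.01,0,0,0,-0.2]
    - [0,0,-0.02,0,0,0,-0.2]
    - [0,0,-0.02,0,0,0,-0.2]

```text
t: 10.05
tcp_pos: [0.5332, 0.1492, 0.1341]
tool_rot: [0.746, 0.666, 0.0, 0.0]
force: [0.7, 0.8, 1.1]
finger_gap: 0.398
gripper_force: 0.0
```

Call:
drive_tool:
  plan:
    - [-0.02,0,-0.01,0,0,0,-1]
    - [-0.03,0,-0.02,0,0,0,-1]
    - [-0.03,0,-0.03,0,0,0,-1]
    - [-0.03,0,-0.04,0,0,0,-1]
    - [-0.03,0,-0.04,0,0,0,-1]
    - [-0.02,0,-0.04,0,0,0,-1]
    - [-0.01,0,-0.03,0,0,0,-1]
    - [0,0,0,0,0,0,-1]
    - [0,0,0,0,0,0,-1]

```text
t: 10.95
tcp_pos: [0.5139, -0.0199, 0.344]
tool_rot: [0.746, 0.666, 0.001, 0.001]
force: [-0.0, -0.4, -1.5]
finger_gap: -0.001
gripper_force: 0.0
```

```bash
python3 - <<'E'
from h import *
s=manip.sense();print(s['t'],s['tcp_pos'],s['force'],s['finger_gap'])
for n,c in(('top','t3'),('scene','s3')):
    d=snap(n,c);X=cloud(d).reshape(-1,3);I=d['image'].reshape(-1,3).astype(int)
    b=lambda x0,x1,y0,y1,z0,z1:(X[:,0]>x0)&(X[:,0]<x1)&(X[:,1]>y0)&(X[:,1]<y1)&(X[:,2]>z0)&(X[:,2]<z1)
    def st(n,m):print(n,m.sum(),X[m].min(0).round(4),X[m].max(0).round(4),X[m].mean(0).round(4)) if m.any() else print(n,0)
    st('body .03-.06',b(.44,.62,.16,.3,.036,.06));st('body.05-.08',b(.44,.62,.16,.3,.05,.08));st('rim',b(.44,.64,.16,.3,.105,.122));st('handle',b(.5,.57,.13,.16,.04,.105))
    st('head',b(.5,.58,.18,.26,.3,.34));
    st('rod',b(.525,.56,.19,.24,.17,.29)); st('rod low',b(.525,.56,.19,.24,.122,.137))
    r=b(.45,.6,.15,.25,.24,.31)&(I[:,0]>150)&(I[:,1]<60);st('tab',r)
a=cv2.resize(cv2.imread('pics/t3.png')[140:290,150:300],(560,560),interpolation=cv2.INTER_CUBIC)
cv2.imwrite('pics/t3c.png',a)
E
```

```text
10.95 [ 0.51389112 -0.01989672  0.34400546] [-0.00957818 -0.42652784 -1.51699638] -0.000758337318618846
body .03-.06 110 [0.4968 0.1701 0.0361] [0.5875 0.2726 0.0599] [0.5193 0.2192 0.0462]
body.05-.08 130 [0.4981 0.18   0.0501] [0.5846 0.2655 0.0797] [0.5187 0.2142 0.0653]
rim 57 [0.5058 0.1646 0.105 ] [0.5814 0.2786 0.1189] [0.5503 0.2197 0.1104]
handle 36 [0.531  0.1423 0.0401] [0.5394 0.1597 0.1023] [0.5344 0.1521 0.0787]
head 153 [0.5281 0.2097 0.3051] [0.5569 0.2375 0.3184] [0.5419 0.2232 0.3139]
rod 31 [0.5374 0.2183 0.1715] [0.5437 0.229  0.2622] [0.5395 0.2218 0.2193]
rod low 0
tab 156 [0.4976 0.2126 0.2705] [0.5223 0.2484 0.2798] [0.5101 0.2277 0.2746]
body .03-.06 247 [0.4952 0.1761 0.0362] [0.5595 0.2487 0.06  ] [0.5185 0.1973 0.0481]
body.05-.08 349 [0.497  0.1774 0.0501] [0.5807 0.2668 0.08  ] [0.5251 0.2046 0.0664]
rim 151 [0.5033 0.1832 0.105 ] [0.5839 0.2808 0.1167] [0.5447 0.23   0.1094]
handle 70 [0.5296 0.1399 0.0401] [0.5409 0.1596 0.1024] [0.5341 0.147  0.0742]
head 80 [0.5274 0.2066 0.3001] [0.5561 0.2362 0.3141] [0.5396 0.2184 0.3094]
rod 194 [0.5351 0.2147 0.1706] [0.5502 0.2302 0.2898] [0.5419 0.2213 0.2284]
rod low 15 [0.5386 0.2166 0.1231] [0.5454 0.2266 0.1363] [0.5417 0.2197 0.1308]
tab 62 [0.4978 0.2082 0.2667] [0.5249 0.2496 0.275 ] [0.5078 0.2258 0.2722]
```

View pics/t3c.png

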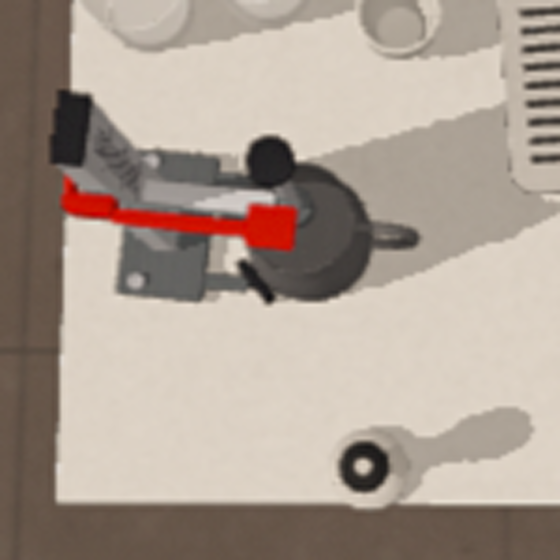

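The crop shows the pitcher inside the cradle, its bowl at (310,232) under the rod head (270,160), its handle at (400,236) and its base against the wall at (258,282).

```bash
python3 - <<'E'
from h import *
s=manip.sense();print(s['q'].round(3));print(np.array(manip.snapshot('wrist')['mount']).round(3))
rod=np.array([.5415,.2215]);u=np.array([.9936,-.1132])
p=list(rod+u*.0028)+[.355];print(p)
print('A');rows(p,down(83.5,20,-6.5),14)
print('B');rows(p,down(-96.5,20,-6.5),14)
E
```

```text
[-0.255  0.269  1.578  0.     1.297 -0.143]
[[-0.     0.952  0.307  0.079]
 [ 1.     0.     0.     0.   ]
 [-0.     0.307 -0.952 -0.128]
 [ 0.     0.     0.     1.   ]]
[np.float64(0.54428208), np.float64(0.22118304), 0.355]
A
[0.0173, 0.0003, -0.001, 1.11, 1.11, -6.35]
[0.0172, 0.0022, -0.0006, 1.11, 1.11, -6.35]
[0.0168, 0.0041, -0.0004, 1.11, 1.11, -6.35]
[0.0163, 0.0059, -0.0002, 1.11, 1.11, -6.35]
[0.0155, 0.0077, 0.0, 1.11, 1.11, -6.35]
[0.0146, 0.0093, 0.0002, 1.11, 1.11, -6.35]
[0.0135, 0.0109, 0.0002, 1.11, 1.11, -6.35]
[0.0122, 0.0123, 0.0002, 1.11, 1.11, -6.35]
[0.0107, 0.0136, 0.0002, 1.11, 1.11, -6.35]
[0.0092, 0.0147, 0.0001, 1.11, 1.11, -6.35]
[0.0075, 0.0156, 0.0, 1.11, 1.11, -6.35]
[0.0057, 0.0164, -0.0002, 1.11, 1.11, -6.35]
[0.0039, 0.0169, -0.0004, 1.11, 1.11, -6.35]
[0.002, 0.0172, -0.0007, 1.11, 1.11, -6.35]
B
[0.0173, 0.0003, -0.001, 1.11, -1.11, 6.36]
[0.0172, -0.0016, -0.0013, 1.11, -1.11, 6.36]
[0.0169, -0.0036, -0.0016, 1.11, -1.11, 6.36]
[0.0164, -0.0055, -0.0018, 1.11, -1.11, 6.36]
[0.0156, -0.0073, -0.002, 1.11, -1.11, 6.36]
[0.0147, -0.009, -0.0021, 1.11, -1.11, 6.36]
[0.0135, -0.0106, -0.0022, 1.11, -1.11, 6.36]
[0.0122, -0.0121, -0.0022, 1.11, -1.11, 6.36]
[0.0108, -0.0134, -0.0022, 1.11, -1.11, 6.36]
[0.0092, -0.0145, -0.0021, 1.11, -1.11, 6.36]
[0.0075, -0.0155, -0.002, 1.11, -1.11, 6.36]
[0.0057, -0.0163, -0.0018, 1.11, -1.11, 6.36]
[0.0038, -0.0168, -0.0016, 1.11, -1.11, 6.36]
[0.0019, -0.0172, -0.0013, 1.11, -1.11, 6.36]
```

Call:
drive_tool:
  plan:
    - [0,0,-0.03,0,0,0,-1]
    - [0.0173,0,-0.001,1.11,1.11,-6.35,-1]
    - [0.0172,0.002,-0.0006,1.11,1.11,-6.35,-1]
    - [0.0168,0.004,-0.0004,1.11,1.11,-6.35,-1]
    - [0.0163,0.006,-0.0002,1.11,1.11,-6.35,-1]
    - [0.0155,0.0077,0,1.11,1.11,-6.35,-1]
    - [0.0146,0.0093,0.0002,1.11,1.11,-6.35,-1]
    - [0.0135,0.0109,0.0002,1.11,1.11,-6.35,-1]

```text
t: 11.9
tcp_pos: [0.5287, 0.1015, 0.3779]
tool_rot: [0.433, 0.896, 0.005, -0.095]
force: [0.2, -0.9, 0.5]
finger_gap: 0.003
gripper_force: 0.0
```

Call:
drive_tool:
  plan:
    - [0.0122,0.0123,0,1.11,1.11,-6.35,-1]
    - [0.0107,0.0136,0,1.11,1.11,-6.35,-1]
    - [0.0092,0.0147,0,1.11,1.11,-6.35,-1]
    - [0.0075,0.0156,0,1.11,1.11,-6.35,-1]
    - [0.0057,0.0164,0,1.11,1.11,-6.35,-1]
    - [0.0039,0.0169,0,1.11,1.11,-6.35,-1]
    - [0.002,0.0172,0,1.11,1.11,-6.35,-1]
    - [0,0,0,0,0,0,-1]
    - [0,0,0,0,0,0,-1]
    - [0,0,0,0,0,0,-1]

```text
t: 12.9
tcp_pos: [0.5442, 0.2199, 0.385]
tool_rot: [0.057, 0.983, 0.009, -0.173]
force: [0.4, -0.4, -0.7]
finger_gap: -0.004
gripper_force: 0.0
```

```bash
python3 - <<'E'
from h import *
s=manip.sense();print(s['t'],s['tcp_pos'],s['force'])
snap('top','t4');snap('scene','s4')
a=cv2.imread('pics/s4.png')[60:260,150:310];cv2.imwrite('pics/s4c.png',cv2.resize(a,None,fx=3,fy=3,interpolation=cv2.INTER_CUBIC))
print(np.degrees((R.from_quat(s['tool_rot']).inv()*down(83.5,20,-6.5)).as_rotvec()))
rows([.5443,.2212,.345],down(83.5,20,-6.5),1)
print('down 10mm in tool axes',down(83.5,20,-6.5).inv().apply([0,0,-.01]))
# lowest points of the tool above head
for n in('t4','s4'):
    X=cloud(load(n)).reshape(-1,3);m=(X[:,0]>.48)&(X[:,0]<.6)&(X[:,1]>.17)&(X[:,1]<.27)&(X[:,2]>.335)&(X[:,2]<.4)
    if m.any():print(n,m.sum(),X[m].min(0),X[m].max(0))
E
```

```text
12.9 [0.54424585 0.21992146 0.38500511] [ 0.38025898 -0.43566878 -0.66872656]
[-0.030512    0.10414106 -0.18178916]
[-0.0135, 0.0015, 0.0383, 0.01, 0.17, -0.18]
down 10mm in tool axes [-3.42020143e-03  3.81639165e-19  9.39692621e-03]
s4 116 [0.53020366 0.20348142 0.37032453] [0.55686124 0.23134749 0.39972798]
```

View pics/s4c.png

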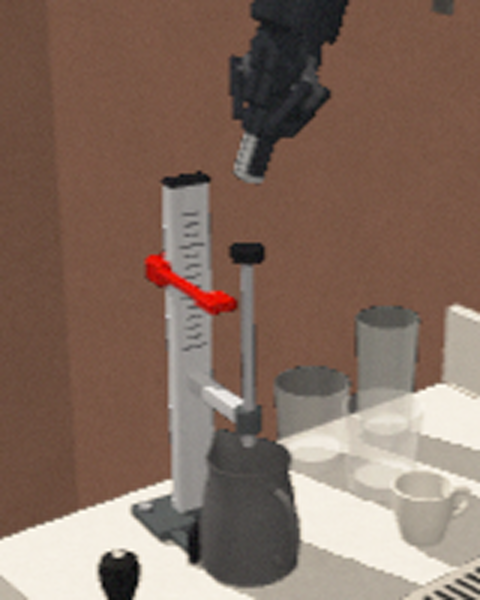

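The crop shows the leaning closed fingers (250,165) right above the head (247,252). The tab (225,302) sits to the side below, and the rod tip is over the pitcher mouth.

Call:
drive_tool:
  plan:
    - [-0.0051,0.0013,0.0141,0,0,0,-1]
    - [-0.0051,0,0.0141,0,0,0,-1]
    - [-0.0034,0,0.0094,0,0,0,-1]
    - [-0.0017,0,0.0047,0,0,0,-1]
    - [-0.0017,0,0.0047,0,0,0,-1]
    - [-0.0017,0,0.0047,0,0,0,-1]
    - [-0.0017,0,0.0047,0,0,0,-1]

```text
t: 13.7
tcp_pos: [0.5452, 0.2216, 0.3262]
tool_rot: [0.057, 0.984, 0.01, -0.171]
force: [-0.2, -0.6, 2.6]
finger_gap: -0.007
gripper_force: 1.6
```

Call:
drive_tool:
  plan:
    - [-0.0034,0,0.0094,0,0,0,-1]
    - [-0.0034,0,0.0094,0,0,0,-1]
    - [-0.0034,0,0.0094,0,0,0,-1]

```text
t: 14.0
tcp_pos: [0.5452, 0.2216, 0.2952]
tool_rot: [0.057, 0.984, 0.01, -0.171]
force: [0.9, -0.4, 3.3]
finger_gap: -0.001
gripper_force: 1.7
```

Call:
drive_tool:
  plan:
    - [-0.0034,0,0.0094,0,0,0,-1]
    - [-0.0034,0,0.0094,0,0,0,-1]
    - [-0.0034,0,0.0094,0,0,0,-1]
    - [-0.0034,0,0.0094,0,0,0,-1]
    - [-0.0034,0,0.0094,0,0,0,-1]
    - [-0.0034,0,0.0094,0,0,0,-1]
    - [0,0,0,0,0,0,-1]

```text
t: 14.7
tcp_pos: [0.5442, 0.2215, 0.2338]
tool_rot: [0.057, 0.983, 0.009, -0.173]
force: [0.1, 0.7, -0.8]
finger_gap: 0.001
gripper_force: 0.0
```

Call:
drive_tool:
  plan:
    - [-0.0014,0,0.0038,0,0,0,-1]
    - [-0.0014,0,0.0038,0,0,0,-1]
    - [-0.0007,0,0.0019,0,0,0,-1]
    - [-0.0007,0,0.0019,0,0,0,-1]

```text
t: 15.1
tcp_pos: [0.5446, 0.2216, 0.2237]
tool_rot: [0.057, 0.983, 0.01, -0.172]
force: [-1.1, -0.1, 3.6]
finger_gap: -0.002
gripper_force: 1.6
```

Call:
drive_tool:
  plan:
    - [-0.0007,0,0.0019,0,0,0,-1]
    - [-0.0007,0,0.0019,0,0,0,-1]
    - [-0.0007,0,0.0019,0,0,0,-1]

```text
t: 15.4
tcp_pos: [0.5446, 0.2216, 0.2174]
tool_rot: [0.057, 0.983, 0.01, -0.172]
force: [-1.7, 0.3, 2.6]
finger_gap: 0.002
gripper_force: 1.6
```

Call:
drive_tool:
  plan:
    - [-0.0007,0,0.0019,0,0,0,-1]
    - [-0.0003,0,0.0009,0,0,0,-1]
    - [-0.0003,0,0.0009,0,0,0,-1]

```text
t: 15.7
tcp_pos: [0.545, 0.2216, 0.2135]
tool_rot: [0.057, 0.983, 0.01, -0.172]
force: [-2.6, 0.3, 2.8]
finger_gap: 0.002
gripper_force: 1.5
```

Call:
drive_tool:
  plan:
    - [-0.0003,0,0.0009,0,0,0,-1]
    - [-0.0003,0,0.0009,0,0,0,-1]

```text
t: 15.9
tcp_pos: [0.545, 0.2216, 0.2117]
tool_rot: [0.057, 0.983, 0.01, -0.172]
force: [-3.0, -0.5, 4.5]
finger_gap: -0.005
gripper_force: 1.5
```

Call:
drive_tool:
  plan:
    - [-0.0003,0,0.0009,0,0,0,-1]
    - [-0.0003,0,0.0009,0,0,0,-1]

```text
t: 16.1
tcp_pos: [0.545, 0.2216, 0.2103]
tool_rot: [0.057, 0.983, 0.01, -0.172]
force: [-2.4, 0.5, 8.3]
finger_gap: 0.002
gripper_force: 4.2
```

Call:
drive_tool:
  plan:
    - [-0.0003,0,0.0009,0,0,0,-1]
    - [-0.0003,0,0.0009,0,0,0,-1]

```text
t: 16.3
tcp_pos: [0.545, 0.2216, 0.21]
tool_rot: [0.056, 0.983, 0.01, -0.172]
force: [-4.0, -1.2, 15.3]
finger_gap: 0.002
gripper_force: 7.6
```

The rod bottomed out at TCP z 0.210, with the head top at about 0.195, which is the value expected. Next I lift off.

Call:
drive_tool:
  plan:
    - [0.0017,0,-0.0047,0,0,0,-1]
    - [0.0034,0,-0.0094,0,0,0,-1]
    - [0.0068,0,-0.0188,0,0,0,-1]
    - [0.0085,0,-0.0235,0,0,0,-1]
    - [0.0085,0,-0.0235,0,0,0,-1]
    - [0.0085,0,-0.0235,0,0,0,-1]
    - [0.0068,0,-0.0188,0,0,0,-1]
    - [0.0034,0,-0.0094,0,0,0,-1]
    - [0,0,0,0,0,0,-1]
    - [0,0,0,0,0,0,-1]

```text
t: 17.3
tcp_pos: [0.5447, 0.2216, 0.3471]
tool_rot: [0.057, 0.983, 0.01, -0.172]
force: [0.1, 0.7, -0.4]
finger_gap: -0.002
gripper_force: 0.0
```

```bash
python3 - <<'E'
from h import *
s=manip.sense();print(s['t'],s['tcp_pos'],s['force'],s['q'].round(2))
rows([.5241,.2235,s['tcp_pos'][2]],down(-6.5),15)
for n,c in(('top','t5'),('scene','s5')):
    d=snap(n,c);X=cloud(d).reshape(-1,3);I=d['image'].reshape(-1,3).astype(int)
    b=lambda x0,x1,y0,y1,z0,z1:(X[:,0]>x0)&(X[:,0]<x1)&(X[:,1]>y0)&(X[:,1]<y1)&(X[:,2]>z0)&(X[:,2]<z1)
    def st(n,m):print(n,m.sum(),X[m].min(0).round(4),X[m].max(0).round(4),X[m].mean(0).round(4)) if m.any() else print(n,0)
    st('head',b(.52,.57,.2,.245,.172,.22)&(I.max(1)<70))
    st('tab',b(.45,.6,.15,.25,.16,.31)&(I[:,0]>150)&(I[:,1]<60))
    st('body .03-.06',b(.44,.62,.16,.3,.036,.06))
E
```

```text
17.3 [0.54468202 0.22155605 0.34706124] [ 0.10328677  0.71718946 -0.3861    ] [ 0.15  0.52  1.19  0.09  1.76 -1.3 ]
[0.0013, -0.0, 0.0005, -1.04, -1.04, 5.93]
[0.0013, -0.0002, 0.0004, -1.04, -1.04, 5.93]
[0.0013, -0.0003, 0.0004, -1.04, -1.04, 5.93]
[0.0012, -0.0004, 0.0004, -1.04, -1.04, 5.93]
[0.0012, -0.0006, 0.0004, -1.04, -1.04, 5.93]
[0.0011, -0.0007, 0.0003, -1.04, -1.04, 5.93]
[0.0011, -0.0008, 0.0003, -1.04, -1.04, 5.93]
[0.001, -0.0009, 0.0003, -1.04, -1.04, 5.93]
[0.0009, -0.001, 0.0002, -1.04, -1.04, 5.93]
[0.0008, -0.0011, 0.0002, -1.04, -1.04, 5.93]
[0.0007, -0.0012, 0.0001, -1.04, -1.04, 5.93]
[0.0005, -0.0013, 0.0001, -1.04, -1.04, 5.93]
[0.0004, -0.0013, 0.0001, -1.04, -1.04, 5.93]
[0.0003, -0.0014, 0.0001, -1.04, -1.04, 5.93]
[0.0001, -0.0014, 0.0, -1.04, -1.04, 5.93]
head 0
tab 0
body .03-.06 0
head 71 [0.5281 0.2066 0.1822] [0.5579 0.2356 0.1969] [0.5411 0.2176 0.1914]
tab 60 [0.4962 0.2114 0.2656] [0.524  0.2492 0.2761] [0.5085 0.2244 0.2723]
body .03-.06 244 [0.4959 0.1751 0.036 ] [0.5596 0.2538 0.0599] [0.5176 0.1989 0.0478]
```

Call:
drive_tool:
  plan:
    - [0.0013,0,0.0004,-1.04,-1.04,5.93,-1]
    - [0.0013,-0.0002,0.0004,-1.04,-1.04,5.93,-1]
    - [0.0013,-0.0003,0.0004,-1.04,-1.04,5.93,-1]
    - [0.0012,-0.0004,0.0004,-1.04,-1.04,5.93,-1]
    - [0.0012,-0.0006,0.0004,-1.04,-1.04,5.93,-1]
    - [0.0011,-0.0007,0.0003,-1.04,-1.04,5.93,-1]
    - [0.0011,-0.0008,0.0003,-1.04,-1.04,5.93,-1]
    - [0.001,-0.0009,0.0003,-1.04,-1.04,5.93,-1]

```text
t: 18.2
tcp_pos: [0.5334, 0.2226, 0.3466]
tool_rot: [0.461, 0.883, 0.004, -0.087]
force: [-0.6, 0.6, -0.4]
finger_gap: -0.001
gripper_force: 0.0
```

Call:
drive_tool:
  plan:
    - [0.0009,-0.001,0.0002,-1.04,-1.04,5.93,-1]
    - [0.0008,-0.0011,0.0002,-1.04,-1.04,5.93,-1]
    - [0.0007,-0.0012,0.0001,-1.04,-1.04,5.93,-1]
    - [0.0005,-0.0013,0.0001,-1.04,-1.04,5.93,-1]
    - [0.0004,-0.0013,0.0001,-1.04,-1.04,5.93,-1]
    - [0.0003,-0.0014,0.0001,-1.04,-1.04,5.93,-1]
    - [0.0001,-0.0014,0,-1.04,-1.04,5.93,-1]
    - [0,0,0,0,0,0,-1]
    - [0,0,0,0,0,0,-1]

```text
t: 19.1
tcp_pos: [0.5239, 0.2239, 0.3472]
tool_rot: [0.745, 0.667, -0.0, 0.0]
force: [-0.0, 0.3, -0.1]
finger_gap: -0.002
gripper_force: 0.0
```

```bash
python3 - <<'E'
from h import *
s=manip.sense();print(s['t'],s['tcp_pos'],s['force']);rows([.5241,.2235,.30],down(-6.5),1)
E
```

```text
19.1 [0.52393499 0.2238958  0.34716465] [-0.00063887  0.30575774 -0.13803465]
[-0.0004, 0.0002, 0.0472, -0.02, 0.02, 0.12]
```

Call:
drive_tool:
  plan:
    - [0,0,0.02,0,0,0,-1]
    - [0,0,0.02,0,0,0,-1]
    - [0,0,0.01,0,0,0,-1]
    - [0,0,0.005,0,0,0,-1]
    - [0,0,0.005,0,0,0,-1]
    - [0,0,0.005,0,0,0,-1]
    - [0,0,0.005,0,0,0,-1]

```text
t: 19.8
tcp_pos: [0.5248, 0.2238, 0.2785]
tool_rot: [0.746, 0.666, 0.001, 0.001]
force: [-0.5, -1.6, 2.0]
finger_gap: 0.007
gripper_force: 1.1
```

Call:
drive_tool:
  plan:
    - [0,0,0.01,0,0,0,-1]
    - [0,0,0.01,0,0,0,-1]
    - [0,0,0.01,0,0,0,-1]
    - [0,0,0.01,0,0,0,-1]
    - [0,0,0.01,0,0,0,-1]
    - [0,0,0.005,0,0,0,-1]
    - [0,0,0.003,0,0,0,-1]
    - [0,0,0.0,0,0,0,-1]

```text
t: 20.6
tcp_pos: [0.5236, 0.2237, 0.2191]
tool_rot: [0.746, 0.666, -0.001, -0.0]
force: [-0.8, 0.1, 0.3]
finger_gap: -0.001
gripper_force: 0.0
```

Call:
drive_tool:
  plan:
    - [0,0,0.003,0,0,0,-1]
    - [0,0,0.002,0,0,0,-1]
    - [0,0,0.002,0,0,0,-1]
    - [0,0,0.001,0,0,0,-1]

```text
t: 21.0
tcp_pos: [0.5238, 0.2238, 0.2117]
tool_rot: [0.746, 0.666, -0.0, 0.0]
force: [-1.9, -0.3, 1.7]
finger_gap: 0.002
gripper_force: 1.0
```

Call:
drive_tool:
  plan:
    - [0,0,0.001,0,0,0,-1]
    - [0,0,0.001,0,0,0,-1]

```text
t: 21.2
tcp_pos: [0.5241, 0.2238, 0.2098]
tool_rot: [0.746, 0.666, 0.0, 0.0]
force: [-1.8, 0.6, 1.2]
finger_gap: -0.002
gripper_force: 1.0
```

Call:
drive_tool:
  plan:
    - [0,0,0.001,0,0,0,-1]
    - [0,0,0,0,0,0,-1]

```text
t: 21.4
tcp_pos: [0.5247, 0.2238, 0.2088]
tool_rot: [0.746, 0.666, 0.001, 0.001]
force: [0.3, -0.5, -0.1]
finger_gap: 0.001
gripper_force: 0.0
```

Call:
drive_tool:
  plan:
    - [0,0,0.001,0,0,0,-1]
    - [0,0,0,0,0,0,-1]

```text
t: 21.6
tcp_pos: [0.5249, 0.2238, 0.2086]
tool_rot: [0.746, 0.666, 0.001, 0.001]
force: [-2.4, -0.3, 5.0]
finger_gap: 0.004
gripper_force: 2.4
```

Call:
drive_tool:
  plan:
    - [0,0,0.001,0,0,0,-1]
    - [0,0,0,0,0,0,-1]

```text
t: 21.8
tcp_pos: [0.525, 0.2239, 0.2085]
tool_rot: [0.746, 0.666, 0.001, 0.001]
force: [-2.3, -1.0, 9.8]
finger_gap: -0.001
gripper_force: 4.6
```

The fingers now bear on both the tab and the head, so they are flush. I'll lift off and look.

Call:
drive_tool:
  plan:
    - [0,0,-0.003,0,0,0,-1]
    - [0,0,-0.01,0,0,0,-1]
    - [0,0,-0.03,0,0,0,-1]
    - [0,0,-0.04,0,0,0,-1]
    - [0,0,-0.04,0,0,0,-1]
    - [-0.03,0,-0.04,0,0,0,-1]
    - [-0.04,0,-0.02,0,0,0,-1]
    - [-0.04,0,0,0,0,0,-1]
    - [-0.04,0,0,0,0,0,-1]
    - [-0.03,0,0,0,0,0,-1]

```text
t: 22.8
tcp_pos: [0.5035, 0.043, 0.3908]
tool_rot: [0.746, 0.665, 0.001, 0.001]
force: [-0.2, 0.7, -0.3]
finger_gap: 0.002
gripper_force: 0.0
```

Call:
drive_tool:
  plan:
    - [-0.03,0,0,0,0,0,-1]
    - [0,0,0,0,0,0,-1]
    - [0,0,0,0,0,0,-1]

```text
t: 23.1
tcp_pos: [0.5004, 0.0148, 0.3903]
tool_rot: [0.747, 0.665, 0.001, 0.001]
force: [-0.4, 0.6, 0.4]
finger_gap: -0.005
gripper_force: 0.0
```

```bash
python3 - <<'E'
from h import *
s=manip.sense();print(s['t'],s['tcp_pos'],s['force'])
for n,c in(('top','t6'),('scene','s6')):
    d=snap(n,c);X=cloud(d).reshape(-1,3);I=d['image'].reshape(-1,3).astype(int)
    b=lambda x0,x1,y0,y1,z0,z1:(X[:,0]>x0)&(X[:,0]<x1)&(X[:,1]>y0)&(X[:,1]<y1)&(X[:,2]>z0)&(X[:,2]<z1)
    def st(n,m):print(n,m.sum(),X[m].min(0).round(4),X[m].max(0).round(4),np.percentile(X[m][:,2],[50,75,90]).round(4)) if m.any() else print(n,0)
    st('head',b(.527,.557,.2,.245,.172,.22)&(I.max(1)<70))
    st('tab',b(.49,.53,.15,.25,.16,.31)&(I[:,0]>150)&(I[:,1]<60))
    st('body .03-.06',b(.44,.62,.16,.3,.036,.06))
    st('handle',b(.5,.57,.13,.16,.04,.105))
a=cv2.imread('pics/s6.png')[100:270,170:310];cv2.imwrite('pics/s6c.png',cv2.resize(a,None,fx=3.5,fy=3.5,interpolation=cv2.INTER_CUBIC))
E
```

```text
23.1 [0.50044324 0.01479526 0.39026591] [-0.37637488  0.59652471  0.43962832]
head 117 [0.5284 0.2088 0.184 ] [0.555  0.2371 0.2002] [0.1955 0.1969 0.1983]
tab 146 [0.4971 0.2128 0.1865] [0.5244 0.249  0.2013] [0.195  0.1964 0.1974]
body .03-.06 111 [0.4964 0.1618 0.0362] [0.5876 0.2751 0.0596] [0.0462 0.053  0.058 ]
handle 35 [0.5304 0.1424 0.0421] [0.5393 0.1598 0.1022] [0.0867 0.0965 0.1009]
head 66 [0.5294 0.2074 0.1817] [0.5562 0.2347 0.1973] [0.1929 0.1943 0.1952]
tab 68 [0.4987 0.2096 0.186 ] [0.5293 0.2467 0.1959] [0.1936 0.1946 0.1952]
body .03-.06 252 [0.4955 0.1758 0.0361] [0.5566 0.2556 0.0599] [0.048  0.0534 0.0578]
handle 73 [0.5274 0.1403 0.0434] [0.5414 0.1594 0.1018] [0.0764 0.089  0.0962]
```

View pics/s6c.png

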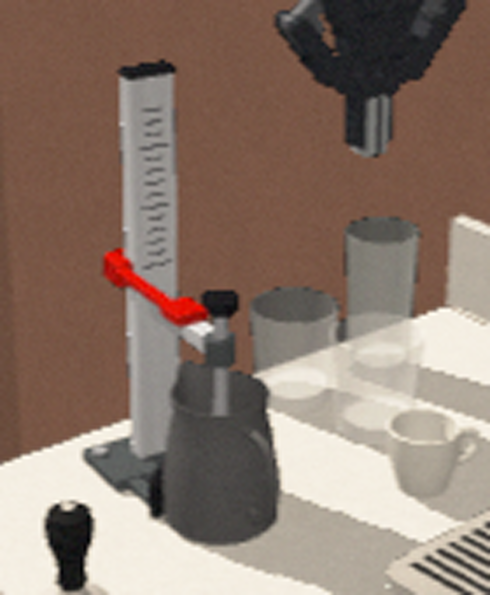

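The head (220,300) and the tab (190,310) are at the same height, 0.195 m. The rod is down in the pitcher, the pitcher is in the cradle, and the tool is clear.

```bash
python3 -c "
from station import manip
print(manip.sign_off())"
```

```text
the job is handed in; nothing more can be done
None
```

The job is handed in: the pitcher is seated in the cradle, the rod is bottomed out on its floor, and the red marker is flush with the rod's head at about 0.195 m by the cameras, with the arm clear at 23 s and the other things not touched.

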